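# Seat an electrode plate in the first slot that accepts it

## Task

Pick up the electrode plate that stands alone in its wooden stand on the robot's left, and find its place in the slotted white rack: begin by trying its foot on the narrowest slot, then step along slot by slot until the first one accepts it, and leave it there fully home with its collar flat on the rack, let go of. Press gently (under 40 N), never put it into a wider slot than it needs, where its collar would drop in too, and leave the two spare plates on the robot's right and the other apparatus where they are.

Things in the scene. Friction and masses are not known exactly. Their poses are not given: they have to be found in the camera images.
- rack: fixed white plastic rack on a red board. Rack 76 (x) x 162 (y), flat top 36 above the table; board 106 x 182 x 8. Origin: centre of the underside, at table height. Four slots open upward, 46 long (along x, centred on x = 0), 22 deep, sharp-edged, lie in a row along y, narrowest at +y. The first slot that accepts a foot is 2 wider than the foot, the one before it 3 narrower. Sizes in mm.
- rack_slot0 (a point): centre of the mouth of the rack's slot of width 5 (narrowest: takes none of the plates), at the level of the rack's top, at y = +45 in the rack's frame; axes as the rack's, slot along x. Sizes in mm.
- rack_slot1 (a point): centre of the mouth of the rack's slot of width 10, at the level of the rack's top, at y = +15 in the rack's frame; axes as the rack's, slot along x. Sizes in mm.
- rack_slot2 (a point): centre of the mouth of the rack's slot of width 15, at the level of the rack's top, at y = -15 in the rack's frame; axes as the rack's, slot along x. Sizes in mm.
- rack_slot3 (a point): centre of the mouth of the rack's slot of width 20 (widest), at the level of the rack's top, at y = -45 in the rack's frame; axes as the rack's, slot along x. Sizes in mm.
- plate_a_center (a point): centre (half-way up) of an electrode plate, z up: aluminium slab 56 (x) x 10 (y), 15 below to 35 above this point; brass terminal 12 out of its +x edge; collar 40 x (foot + 5.5), 21 to 15 below; foot 40 (x), 35 to 21 below, its thickness (y) 8, 13 or 18: different on each plate, not told. 120 to 195 g. Grip the slab across y. Home, collar on rack: this point 57 up; in a wider slot it drops 6 lower. Sizes in mm.
- stand_a: fixed wooden stand of plate_a, 70 (x) x 54 (y), 24 high; origin: centre of the underside. Its recess hides foot and collar, loosely; the slab's bottom rests on its top, the plate's centre 39 above the table. The foot comes free when raised 20. One stand is at the robot's left (y > 0.15): its plate is to be fitted. The two at the right (y < -0.3) hold spares. Sizes in mm.
- plate_b_center (a point): centre (half-way up) of an electrode plate, z up: aluminium slab 56 (x) x 10 (y), 15 below to 35 above this point; brass terminal 12 out of its +x edge; collar 40 x (foot + 5.5), 21 to 15 below; foot 40 (x), 35 to 21 below, its thickness (y) 8, 13 or 18: different on each plate, not told. 120 to 195 g. Grip the slab across y. Home, collar on rack: this point 57 up; in a wider slot it drops 6 lower. Sizes in mm.
- stand_b: fixed wooden stand of plate_b, 70 (x) x 54 (y), 24 high; origin: centre of the underside. Its recess hides foot and collar, loosely; the slab's bottom rests on its top, the plate's centre 39 above the table. The foot comes free when raised 20. One stand is at the robot's left (y > 0.15): its plate is to be fitted. The two at the right (y < -0.3) hold spares. Sizes in mm.
- plate_c_center (a point): centre (half-way up) of an electrode plate, z up: aluminium slab 56 (x) x 10 (y), 15 below to 35 above this point; brass terminal 12 out of its +x edge; collar 40 x (foot + 5.5), 21 to 15 below; foot 40 (x), 35 to 21 below, its thickness (y) 8, 13 or 18: different on each plate, not told. 120 to 195 g. Grip the slab across y. Home, collar on rack: this point 57 up; in a wider slot it drops 6 lower. Sizes in mm.
- stand_c: fixed wooden stand of plate_c, 70 (x) x 54 (y), 24 high; origin: centre of the underside. Its recess hides foot and collar, loosely; the slab's bottom rests on its top, the plate's centre 39 above the table. The foot comes free when raised 20. One stand is at the robot's left (y > 0.15): its plate is to be fitted. The two at the right (y < -0.3) hold spares. Sizes in mm.
- coil: bystander: loose coil of copper on a black spool, 52 across, 40 high; origin at the centre of its underside. Sizes in mm.
- junction: bystander: loose black box 100 x 60 x 28 with two brass terminals (40 high in all); origin at the centre of its underside. Sizes in mm.
- meter: bystander: fixed panel meter on a red foot, 70 x 110, 115 high; origin at the centre of its underside. Sizes in mm.
Things that resemble listed ones, but are neither listed nor needed, are in the scene too. What is shaped like the stand_c but green is not meant.

How it is judged:
By the outcome, as a careful person would: the job done as asked, in the order asked, and still so for the second after the job is handed in, with the robot touching nothing.
It also fails if it takes over 59 s, if anything falls off the work surface, if the arm or the gripper's body presses on something with over 40 N, if the wrist force passes 120 N, or if a joint passes its speed limit or range.

## Robot

A 6-joint arm with a two-finger parallel gripper is mounted at the origin on the work surface. World frame = base frame: x ahead of the robot, y to its left, z up, the work surface at z = 0. Lengths are in m, angles in rad, forces in N, time in s.
With the tool pointing down it reaches from about 0.35 to 0.95 m from the base axis. Payload 17.4 kg.
Tool frame: the origin (TCP) lies between the finger pads; the fingertips stand 25 mm ahead of it and the grasp point (between the pads) lies 6 mm ahead of it; z points along the fingers, y is the direction in which the jaws open and shut (so a half turn about z gives the same grasp; the last joint's range is limited). The gripper opens to 93 mm and grips with 3 to 60 N. Pads are 15 mm wide; open, the fingers measure 128 mm over their backs; the gripper's body (75 mm by 188 mm) begins 65 mm behind the grasp point.
Start: joints at [1.121, 0.116, 1.442, -0, 1.584, -0.038], TCP at [0.27, 0.619, 0.244] pointing down, gripper open.
Joint ranges: [-2.83, 2.83], [-0.83, 2.19], [0.07, 2.5], [-1.14, 4.28], [0.01, 3], [-2.97, 2.97]. Speed limits (rad/s): [1.89, 1.89, 2.22, 3.14, 3.14, 3.14].

## Interface

Orientations are given as [roll, pitch, yaw] about the fixed x, y, z axes, in that order (R = Rz(yaw) Ry(pitch) Rx(roll)).
In Python, from cell import manip gives the robot as it stands. The module is installed in compiled form; this text tells all that it offers.
- The arm moves only by the tool drive_tool, never from a script. Its arguments are lists of equal length, an entry for each row: "offset": the shift along the tool's x, y, z in m, a list of three; "twist": the turn, a rotation vector about the tool's x, y, z in degrees, a list of three. A call has 1 to 5 rows; each row shifts and turns the commanded pose from where the row before left it, along the tool's axes as they then stand; what a row does not reach is not made up. A row lasts 1/10 s, in which the tool goes at most 50 mm and 8.59 degrees, less where a joint would pass 70% of its speed; a pose out of reach is approached as far as the arm can. A call with a gripper value outside its range is refused whole. "hand" is the opening, from -1 (shut) to 1 (fully open), so that 0 is half open, set as the call begins (left out, the last holds). The fingers move at their own pace and stop on an object; "grip_force" is the grip in N (left out, the last holds). Time passes only in rows, so rows that do not move let the fingers close. It gives the time, the measured TCP pose, the force and the opening at its end, in the units of the state.
- manip.read_state(): the state, without advancing time (a new reading comes with each control period).
- manip.snapshot(name): name is "scene" or "top" or "wrist"; returns (picture, depth): 480x640x3 uint8, red, green, blue; 480x640 float32, m along the optical axis (not along the pixel's ray), 0 where there is no reading.
- manip.get_calibration(name): a dict with "fx", "fy", "cx", "cy" (pixels), "position" and "rotation" of the camera in the world. Camera axes: x right, y down, z forward; pixel columns grow to the right and rows downward; lengths in m; the calibration is good to about 2 mm. The wrist camera is an equidistant fisheye: a pixel r from the principal point sees the ray r / f radians off the axis. A picture is of the moment at which its call begins: read the wrist's pose just before it. get_calibration takes no time and is no camera call; for the wrist camera it gives the pose at the moment of the call.
- manip.finish_job(): hands the job in, once; it reports no verdict.
The state is a dict: "clock": time; "joint_pos": joint angles; "dq": joint speeds; "joint_torque": joint torques, N m; "position": TCP position; "ee_rot": TCP orientation; "force": force on the tool from outside, world axes, zero at the start; "ft_torque": the same for the moment, N m; "width": finger opening in m.
Only numpy, scipy, OpenCV 4.12 (cv2) and the standard library are available. Lean on these libraries where they do the work, as an engineer would, in place of code of your own. Each camera call takes 0.05 s, during which the arm holds its last target.

## Working session

There is one attempt and no reset: what is moved stays moved. The work goes in short steps, Python scripts to look and compute and a tool call to move; the robot and the scene stay as the last step left them, time stands still between calls to the robot, and variables do not carry over. Pictures are saved under pics/ and viewed, and the job is handed in when it is done.

Besides the shell and the picture viewer there is one more tool, called as name(argument=value, ...), one argument or row to a line, values as JSON. drive_tool: Moves the arm, as the interface text tells. Its arguments: {"type":"object","properties":{"offset":{"type":"array","items":{"type":"array","items":{"type":"number"}}},"twist":{"type":"array","items":{"type":"array","items":{"type":"number"}}},"hand":{"type":"number"},"grip_force":{"type":"number"}},"required":["offset","twist"]}

```bash
mkdir -p pics
cat > h.py <<'E'
import numpy as np, cv2
from cell import manip
def snap(n,f):
    c=manip.get_calibration(n); p,d=manip.snapshot(n)
    cv2.imwrite(f'pics/{f}.png',cv2.cvtColor(p,cv2.COLOR_RGB2BGR)); np.savez(f'pics/{f}.npz',p=p,d=d,**{k:np.array(c[k]) for k in('fx','fy','cx','cy','position','rotation')})
    return p,d,c
def rot(c):
    R=np.array(c['rotation'],float)
    if R.shape!=(3,3):
        from scipy.spatial.transform import Rotation as Ro
        R=Ro.from_euler('xyz',R).as_matrix() if R.size==3 else Ro.from_quat(R).as_matrix()
    return R
def cast(c,u,v,z,fish=False):
    x=(u-c['cx'])/c['fx'];y=(v-c['cy'])/c['fy']
    if fish:
        r=np.hypot(x,y); s=np.sin(r)/r if r>0 else 1; d=np.array([x*s,y*s,np.cos(r)])
    else: d=np.array([x,y,1.])
    d=rot(c)@d; p=np.array(c['position']); return p+d*(z-p[2])/d[2]
def cloud(c,d):
    v,u=np.indices(d.shape); P=np.stack([(u-c['cx'])/c['fx']*d,(v-c['cy'])/c['fy']*d,d],-1)
    return P@rot(c).T+np.array(c['position'])
E
python3 - <<'E'
from h import *
print(manip.read_state())
for n in('scene','top','wrist'):
    p,d,c=snap(n,n+'0'); print(n,c)
E
```

```text
{'clock': 0.0, 'joint_pos': array([ 1.12122261e+00,  1.16497514e-01,  1.44225940e+00,  2.25445626e-06,
        1.58400846e+00, -3.77975143e-02]), 'dq': array([ 0.00183092, -0.0012175 , -0.00122567, -0.00080025,  0.00016352,
       -0.00066876]), 'joint_torque': array([-3.92680027e-03, -7.21244216e+01, -6.22616315e+01,  7.79042440e-02,
        2.35567818e-02, -6.34690014e-05]), 'position': array([0.27009024, 0.61841694, 0.24290104]), 'ee_rot': array([-3.14042086e+00, -4.65679437e-05,  2.72981646e+00]), 'force': array([ 0.56391339,  0.25854711, -0.36922581]), 'ft_torque': array([0.06878129, 0.02928087, 0.0036356 ]), 'width': 0.09300489756718901}
scene {'fx': 438.57532165923976, 'fy': 438.57532165923976, 'cx': 321.167673655598, 'cy': 239.32488466925767, 'position': array([1.40220786, 0.34309947, 0.68624073]), 'rotation': array([-2.17142318e+00,  1.41238362e-03,  2.04957576e+00])}
top {'fx': 586.9803027023867, 'fy': 586.9803027023867, 'cx': 319.87228102238424, 'cy': 231.2507907468099, 'position': array([ 0.49537582, -0.09265424,  1.32682755]), 'rotation': array([-3.07850648, -0.01789234, -1.59389661])}
wrist {'fx': 371.64829954431775, 'fy': 371.64829954431775, 'cx': 320.7978403713555, 'cy': 243.47560892805893, 'position': array([0.20351946, 0.64713326, 0.38416882]), 'rotation': array([2.87908316e+00, 1.89054905e-03, 1.15932089e+00])}
```

View pics/scene0.png

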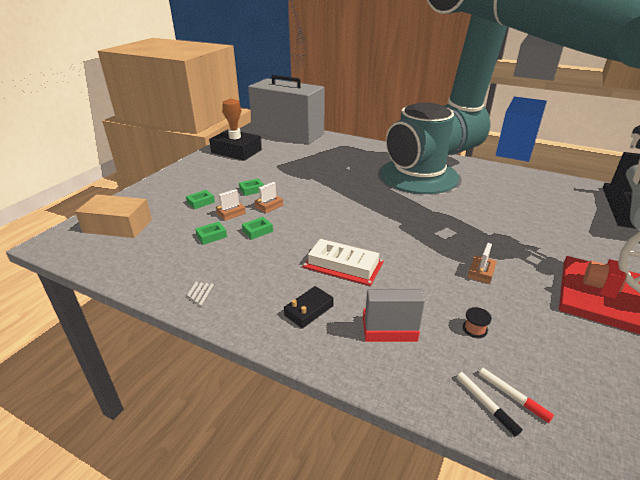

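View pics/top0.png

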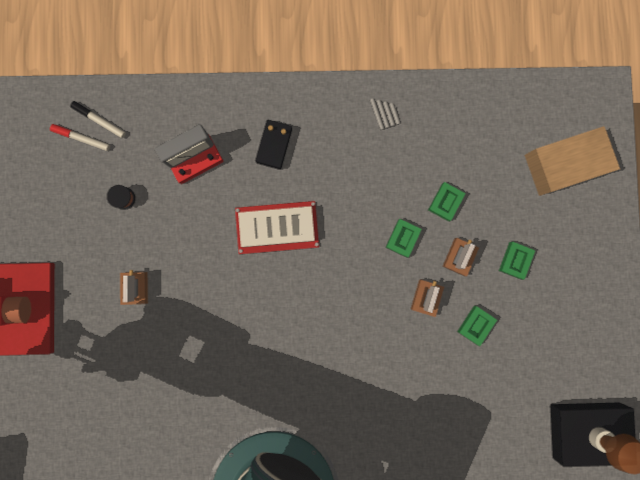

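View pics/wrist0.png

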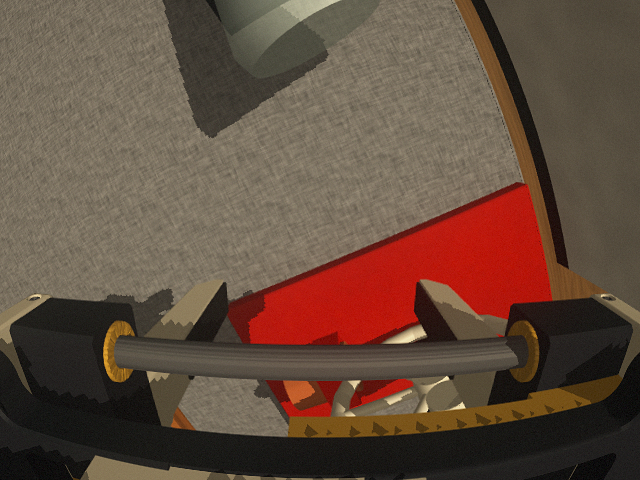

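The scene and top views agree. The target is the brown stand with a plate, top px (133,287), scene (483,265). Lookalikes are the spares at top (461,256) and (428,297), and the green stands at (448,201), (404,238), (518,260) and (478,325). The rack is at top (277,228), narrowest slot at the left, (255,227). I choose the one at (133,287). Next: close crop and measurement.

Run:
```python
from h import *
z=np.load('pics/top0.npz'); c={k:z[k] for k in('fx','fy','cx','cy','position','rotation')}
p,d=z['p'],z['d']; W=cloud(c,d)
a=cv2.resize(p[255:320,95:175],None,fx=5,fy=5,interpolation=0); b=cv2.resize(p[190:265,225:330],None,fx=5,fy=5,interpolation=0)
H=max(a.shape[0],b.shape[0]); cv=np.zeros((H,a.shape[1]+b.shape[1],3),np.uint8);cv[:a.shape[0],:a.shape[1]]=a;cv[:b.shape[0],a.shape[1]:]=b
cv=cv2.resize(cv,None,fx=.85,fy=.85)
cv2.imwrite('pics/crop0.png',cv[...,::-1])
hsv=cv2.cvtColor(p,cv2.COLOR_RGB2HSV)
def rect(m,box,h,n):
    u0,v0,u1,v1=box; M=np.zeros(m.shape,np.uint8); M[v0:v1,u0:u1]=m[v0:v1,u0:u1]*255
    cs,_=cv2.findContours(M,cv2.RETR_EXTERNAL,cv2.CHAIN_APPROX_NONE); k=max(cs,key=cv2.contourArea)
    P=np.array([cast(c,u,v,h)[:2] for u,v in k[:,0]],np.float32)
    r=cv2.minAreaRect(P*1000); print(n,r, cv2.contourArea(k), 'med z',np.median(W[M>0][:,2]))
red=((hsv[...,0]<8)|(hsv[...,0]>172))&(hsv[...,1]>150)
white=(hsv[...,1]<50)&(hsv[...,2]>180)
brd=(red|white)
rect(brd,(225,190,330,265),.008,'board')
rect(white,(225,190,330,265),.036,'rack')
br=(hsv[...,0]<18)&(hsv[...,1]>90)
rect(br|white,(110,262,155,310),.024,'stand')
rect(white,(110,262,155,310),.074,'plate')
sel=W[255:320,95:175].reshape(-1,3); pl=sel[(sel[:,2]>.06)]; print(len(pl),pl.mean(0) if len(pl) else 0, np.percentile(pl[:,2],[5,50,95]))
print('table z',np.median(W[300:310,200:260,2]))
# dark slots
g=p.astype(int).sum(-1)
for s in ((249,262),(263,276),(276,289),(289,304)):
    M=np.zeros(g.shape,np.uint8);M[214:243,s[0]:s[1]]=(g[214:243,s[0]:s[1]]<400); v,u=np.nonzero(M)
    print(len(u), u.min(),u.max(),v.min(),v.max(), cast(c,(u.min()+u.max())/2,(v.min()+v.max())/2,.036))
```

```text
board ((591.5631103515625, -19.69055938720703), (75.63137817382812, 161.45751953125), 3.8215019702911377) 2298.0 med z 0.033123659891765245
rack ((589.52099609375, -21.23961639404297), (74.0256576538086, 158.02967834472656), 3.8215179443359375) 2298.0 med z 0.03481944090963762
stand ((463.55914306640625, 294.6615295410156), (59.080474853515625, 74.51258087158203), 89.89898681640625) 839.0 med z 0.022471945743862687
plate ((461.9013977050781, 298.7608642578125), (6.310546398162842, 52.760833740234375), 89.86257934570312) 56.5 med z 0.0723863119914967
191 [0.46626819 0.24032044 0.2548292 ] [0.06290066 0.07215786 1.32682755]
table z -0.0014062178409970372
30 254 256 218 237 [0.58777881 0.02490979 0.036     ]
77 267 271 217 236 [ 0.58931304 -0.00588401  0.036     ]
120 279 286 216 235 [ 0.59087289 -0.03561074  0.036     ]
138 292 303 214 242 [ 0.58463228 -0.0685116   0.036     ]
```

View pics/crop0.png

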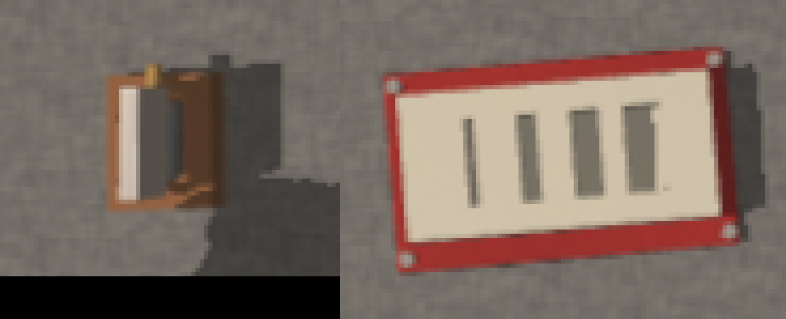

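The crop shows the plate in its brown stand with the terminal pointing +x, and the rack with slots widening to the right. Before sweeping I check clearance to the tall apparatus on the left.

Run:
```python
from h import *
for n in('top0','scene0'):
    z=np.load(f'pics/{n}.npz'); c={k:z[k] for k in('fx','fy','cx','cy','position','rotation')}
    W=cloud(c,z['d']); ok=z['d']>0; P=W[ok]
    for x0 in np.arange(.2,.75,.1):
        r=[]
        for y0 in np.arange(.1,.8,.1):
            s=P[(P[:,0]>=x0)&(P[:,0]<x0+.1)&(P[:,1]>=y0)&(P[:,1]<y0+.1)]
            r.append('%.2f'%s[:,2].max() if len(s) else '--')
        print(n,'x%.1f'%x0,r)
```

```text
top0 x0.2 ['0.01', '0.01', '0.01', '0.01', '0.01', '--', '--']
top0 x0.3 ['0.01', '0.01', '0.01', '0.03', '0.09', '--', '--']
top0 x0.4 ['0.01', '0.08', '0.08', '0.03', '0.09', '--', '--']
top0 x0.5 ['0.01', '0.04', '0.03', '0.03', '0.03', '-0.00', '--']
top0 x0.6 ['0.03', '0.04', '0.04', '0.01', '0.01', '0.00', '--']
top0 x0.7 ['0.12', '0.12', '0.02', '0.02', '0.01', '0.00', '--']
scene0 x0.2 ['0.00', '0.00', '0.58', '0.58', '0.35', '0.00', '--']
scene0 x0.3 ['0.00', '0.00', '0.00', '0.03', '0.09', '0.03', '--']
scene0 x0.4 ['0.00', '0.07', '0.07', '0.03', '0.18', '0.08', '--']
scene0 x0.5 ['0.00', '0.00', '0.03', '0.03', '0.03', '0.03', '--']
scene0 x0.6 ['0.00', '0.00', '0.04', '0.00', '0.00', '0.00', '--']
scene0 x0.7 ['0.12', '0.12', '0.02', '0.02', '0.00', '0.00', '--']
```

drive_tool(
  offset=[
    [0,0,-0.03],
    [0,0,-0.03],
    [0,0,0],
  ],
  twist=[
    [0,0,-7.9],
    [0,0,-7.9],
    [0,0,-7.8],
  ],
  hand=1,
)

```text
clock: 0.45
position: [0.2704, 0.6192, 0.3083]
ee_rot: [3.137, 0.002, -3.136]
force: [-0.5, -0.2, 0.7]
width: 0.0928
```

drive_tool(
  offset=[
    [-0.03,-0.035,0],
    [-0.032,-0.036,0],
    [-0.032,-0.036,0],
    [-0.032,-0.036,0],
    [-0.032,-0.036,0],
  ],
  twist=[
    [0,0,0],
    [0,0,0],
    [0,0,0],
    [0,0,0],
    [0,0,0],
  ],
)

```text
clock: 0.95
position: [0.4291, 0.4379, 0.3035]
ee_rot: [-3.142, -0.0, -3.141]
force: [-0.3, 0.4, 0.4]
width: 0.0929
```

drive_tool(
  offset=[
    [-0.032,-0.036,0.02],
    [-0.032,-0.036,0.02],
    [-0.032,-0.036,0.02],
    [-0.032,-0.035,0.02],
    [0,0,0],
  ],
  twist=[
    [0,0,0],
    [0,0,0],
    [0,0,0],
    [0,0,0],
    [0,0,0],
  ],
)

```text
clock: 1.45
position: [0.5532, 0.298, 0.223]
ee_rot: [-3.139, -0.004, 3.138]
force: [0.0, 0.4, 0.5]
width: 0.093
```

Run:
```python
from h import *
print(manip.read_state()['position'],manip.read_state()['ee_rot']); p,d,c=snap('wrist','w1'); print(c)
```

```text
[0.55322081 0.29797462 0.22304943] [-3.13876861 -0.00355086  3.13760592]
{'fx': 371.64829954431775, 'fy': 371.64829954431775, 'cx': 320.7978403713555, 'cy': 243.47560892805893, 'position': array([0.48106225, 0.29847903, 0.36452431]), 'rotation': array([2.88285886, 0.00361968, 1.56710591])}
```

View pics/w1.png

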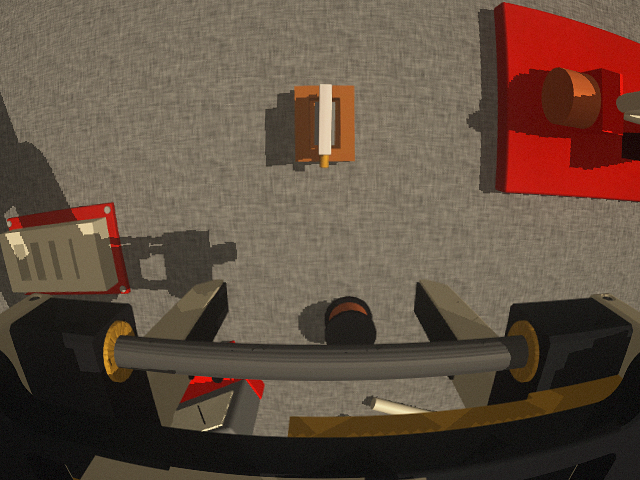

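The wrist view shows the plate top at (325,120), terminal at (325,160), stand around it, and the rack at (60,255).

```bash
cat >> h.py <<'E'
def fishpts(c,uv,z): return np.array([cast(c,u,v,z,True)[:2] for u,v in uv])
def mrect(c,m,box,h,n):
    u0,v0,u1,v1=box; M=np.zeros(m.shape,np.uint8); M[v0:v1,u0:u1]=m[v0:v1,u0:u1]*255
    cs,_=cv2.findContours(M,cv2.RETR_EXTERNAL,cv2.CHAIN_APPROX_NONE); k=max(cs,key=cv2.contourArea)
    P=fishpts(c,k[:,0],h); r=cv2.minAreaRect((P*1000).astype(np.float32)); print(n,np.round(r[0],1),np.round(r[1],1),round(r[2],2),cv2.contourArea(k)); return P
E
python3 - <<'E'
from h import *
z=np.load('pics/w1.npz'); c={k:z[k] for k in('fx','fy','cx','cy','position','rotation')}
p=z['p'];hsv=cv2.cvtColor(p,cv2.COLOR_RGB2HSV)
white=(hsv[...,1]<60)&(hsv[...,2]>170)
br=(hsv[...,0]<20)&(hsv[...,1]>120)&(hsv[...,2]>60)
mrect(c,white,(290,70,360,175),.074,'plate')
mrect(c,br|white,(290,70,360,160),.024,'stand')
cv2.imwrite('pics/cw1.png',cv2.resize(p[70:180,270:380],None,fx=5,fy=5,interpolation=0)[...,::-1])
E
```

```text
plate [458.3 300.7] [ 8.9 54.5] 88.59 636.0
stand [457.1 300.3] [69.3 54.3] 0.02 3915.0
```

View pics/cw1.png

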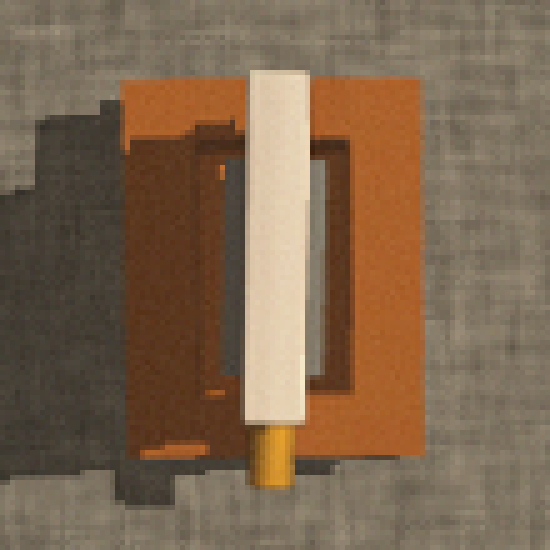

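drive_tool(
  offset=[
    [0.024,0.0006,0.022],
    [0.024,0.0006,0.022],
    [0.024,0.0006,0.022],
    [0.0225,0.0007,0.022],
    [0,0,0],
  ],
  twist=[
    [0,0,1.3],
    [0,0,0],
    [0,0,0],
    [0,0,0],
    [0,0,0],
  ],
)

```text
clock: 2.0
position: [0.4536, 0.3067, 0.1365]
ee_rot: [-3.14, -0.003, 3.121]
force: [-0.2, -0.2, -0.1]
width: 0.0931
```

drive_tool(
  offset=[
    [0,0,0],
    [0,0,0],
  ],
  twist=[
    [0,0,0],
    [0,0,0],
  ],
)

```text
clock: 2.2
position: [0.4577, 0.3068, 0.1402]
ee_rot: [3.141, 0.002, 3.119]
force: [-0.2, -0.3, -0.8]
width: 0.0933
```

drive_tool(
  offset=[
    [0,0,0],
  ],
  twist=[
    [0,0,0],
  ],
)

```text
clock: 2.3
position: [0.4577, 0.3065, 0.1398]
ee_rot: [3.141, 0.001, 3.119]
force: [-0.6, 0.4, -0.2]
width: 0.0928
```

Run:
```python
from h import *
s=manip.read_state();print(s['position'],s['ee_rot'],s['dq'],s['joint_pos'])
manip.snapshot('top')
s=manip.read_state();print(s['position'],s['ee_rot'])
snap('scene','s2')
s=manip.read_state();print(s['position'],s['ee_rot'])
p,d,c=snap('wrist','w2')
s=manip.read_state();print(s['position'],s['ee_rot']); print(c)
```

```text
[0.45772978 0.30650106 0.13979157] [3.14084313e+00 1.26937364e-03 3.11883936e+00] [-0.00434805  0.00040294  0.00799264 -0.00162647  0.00089754  0.00079763] [ 5.43756238e-01 -1.09115980e-01  1.83696470e+00 -4.94452308e-05
  1.41227060e+00 -1.00427950e+00]
[0.45762915 0.30637947 0.13952699] [3.14102910e+00 9.44657118e-04 3.11871845e+00]
[0.45751586 0.30626238 0.13929536] [3.14118475e+00 6.54659683e-04 3.11865177e+00]
[0.45737602 0.30618869 0.13909159] [3.14133335e+00 3.64775238e-04 3.11861757e+00]
{'fx': 371.64829954431775, 'fy': 371.64829954431775, 'cx': 320.7978403713555, 'cy': 243.47560892805893, 'position': array([0.38477171, 0.30768137, 0.28041816]), 'rotation': array([2.87875514e+00, 4.11219926e-04, 1.54817105e+00])}
```

View pics/w2.png

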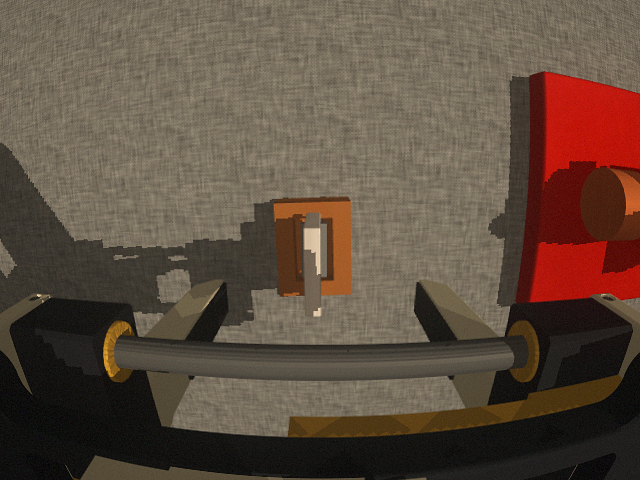

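Run:
```python
from h import *
z=np.load('pics/w2.npz'); p=z['p']
cv2.imwrite('pics/cw2.png',cv2.resize(p[195:325,260:370],None,fx=5,fy=4.6,interpolation=0)[:600,:,::-1])
c={k:z[k] for k in('fx','fy','cx','cy','position','rotation')}
W=None
for row in (220,240,260,280,300): print(row,p[row,296:336].mean(-1).astype(int), (p[row,296:336].max(-1).astype(int)-p[row,296:336].min(-1)))
```

```text
220 [ 61  59  58  57  60  57  92 114 105  85  97  97  96  96  97  96 102  98
 101  97 101  98  96 124 106  66  54  53  52  54  58  56  56  55  55  48
  72  93 100 104] [ 67  67  67  66  62  60 125 150 115  46  30  29  29  34  32  33  28  34
  35  33  31  33  32  42  35  20  33  56  63  65  63  56  64  64  59  51
  88 119 130 126]
240 [ 56  56  57  54  59  61  55 100 159 189 188 186 182 184 189 187 193 191
 193 197 194 198 195 205 139 108 110 109 113 109 107  51  54  55  51  54
  62  86 101 100] [ 62  68  68  69  48  16  14  33  47  56  52  50  49  58  52  55  54  52
  56  54  52  53  55  57  39  28  27  25  25  22  28  62  60  61  61  60
  73 108 132 130]
260 [ 43  52  56  62  54  58  53  73  92  98 100  96  95  98 102  99  98 101
  99 133 203 196 196 207 144 110 106 108 109 115 103  47  59  56  58  53
  49  75 101  98] [ 48  61  64  68  67  27  13  21  34  31  32  33  34  31  31  29  32  31
  33  45  52  55  55  54  44  26  22  25  23  24  24  68  57  62  57  58
  53  96 133 127]
280 [ 42  46  44  44  45  48  41  49  76  98  98 100  95  96  96 100 101 104
  98 100  99  98 100  98  79  62  62  64  68  70  70  63  65  65  69  68
  73  79  90 101] [ 40  44  42  45  44  45  48  43  34  34  30  31  33  31  31  31  29  33
  35  36  34  32  33  32  36  58  65  71  78  79  81  75  83  80  79  79
  86  98 109 123]
300 [107 122 112 100 108 117 107 101 101  92  97  96  98 100  96 104  99 100
  99  99  99  99 100  97  90 111 117 108 105  95 106 110 104 111 118 119
 125 120 119 117] [28 29 29 25 26 25 27 26 27 31 34 33 31 34 32 37 32 32 34 32 33 32 32 31
 28 30 29 32 26 24 24 28 28 27 32 30 32 28 28 28]
```

View pics/cw2.png

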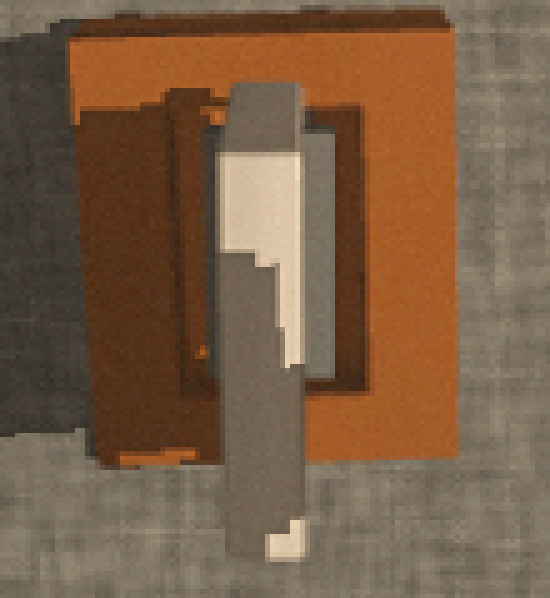

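Run:
```python
from h import *
z=np.load('pics/w2.npz')
c={k:z[k] for k in('fx','fy','cx','cy','position','rotation')}
P=fishpts(c,[(304,228.2),(320.6,228.2),(305.3,316.3),(321,316.3)],.074)*1000
print(P.round(1),P.mean(0)); print(fishpts(c,[(304+16.8/2,272)],.074))
d=np.load('pics/w2.npz')['d']; print(d[240,308:318],d[280,308:318])
# expected tips image: project TCP point
from scipy.spatial.transform import Rotation as Ro
R=rot(c); 
for Xw in ([.4572,.306,.114],[.4572,.306,.074]):
    q=R.T@(np.array(Xw)-c['position']); th=np.arctan2(np.hypot(*q[:2]),q[2]); n=q[:2]/np.hypot(*q[:2]); print(Xw,c['cx']+c['fx']*th*n[0],c['cy']+c['fy']*th*n[1])
```

```text
[[431.1 297. ]
 [431.3 306.4]
 [486.5 295.7]
 [486.7 305.4]] [458.89586905 301.1425551 ]
[[0.45756523 0.30100512]]
[0.21280502 0.21248364 0.21312363 0.21270058 0.21304044 0.21238579
 0.21324128 0.21287182 0.21215934 0.2138933 ] [0.21957524 0.2192065  0.21935488 0.21911006 0.2190928  0.22077061
 0.21891022 0.21927918 0.2195258  0.21966624]
[0.4572, 0.306, 0.114] 320.85140111529 298.38850808361616
[0.4572, 0.306, 0.074] 320.87012884953316 271.24011760400487
```

drive_tool(
  offset=[
    [-0.0015,-0.005,0],
    [0,0,0.02],
    [0,0,0.03],
    [0,0,0.028],
    [0,0,0],
  ],
  twist=[
    [0,0,0],
    [0,0,0],
    [0,0,0],
    [0,0,0],
    [0,0,0],
  ],
)

```text
clock: 2.95
position: [0.4569, 0.2998, 0.0572]
ee_rot: [-3.139, -0.005, 3.119]
force: [0.1, -0.5, -0.1]
width: 0.0928
```

drive_tool(
  offset=[
    [0,0,0],
    [0,0,0],
    [0,0,0],
  ],
  twist=[
    [0,0,0],
    [0,0,0],
    [0,0,0],
  ],
)

```text
clock: 3.25
position: [0.4589, 0.3014, 0.0623]
ee_rot: [3.14, 0.002, 3.119]
force: [0.4, 0.6, 0.0]
width: 0.093
```

drive_tool(
  offset=[
    [0,0,0.003],
    [0,0,0],
    [0,0,0],
    [0,0,0],
    [0,0,0],
  ],
  twist=[
    [0,0,0],
    [0,0,0],
    [0,0,0],
    [0,0,0],
    [0,0,0],
  ],
)

```text
clock: 3.75
position: [0.4583, 0.3011, 0.0578]
ee_rot: [3.142, 0.0, 3.119]
force: [-0.3, -0.1, -0.3]
width: 0.0928
```

drive_tool(
  offset=[
    [0,0,0],
    [0,0,0],
    [0,0,0],
    [0,0,0],
    [0,0,0],
  ],
  twist=[
    [0,0,0],
    [0,0,0],
    [0,0,0],
    [0,0,0],
    [0,0,0],
  ],
  hand=-1,
  grip_force=40,
)

```text
clock: 4.25
position: [0.4583, 0.3011, 0.0577]
ee_rot: [-3.142, -0.0, 3.119]
force: [0.2, -0.2, -0.7]
width: 0.0576
```

drive_tool(
  offset=[
    [0,0,0],
    [0,0,0],
    [0,0,0],
    [0,0,0],
    [0,0,0],
  ],
  twist=[
    [0,0,0],
    [0,0,0],
    [0,0,0],
    [0,0,0],
    [0,0,0],
  ],
)

```text
clock: 4.75
position: [0.4583, 0.3011, 0.0577]
ee_rot: [3.142, 0.0, 3.119]
force: [0.8, -0.3, -0.3]
width: 0.0176
```

drive_tool(
  offset=[
    [0,0,0],
    [0,0,0],
    [0,0,0],
    [0,0,0],
  ],
  twist=[
    [0,0,0],
    [0,0,0],
    [0,0,0],
    [0,0,0],
  ],
)

```text
clock: 5.15
position: [0.4583, 0.3011, 0.0577]
ee_rot: [3.142, 0.0, 3.119]
force: [0.4, 0.3, 0.2]
width: 0.0099
```

Run:
```python
from h import *
s=manip.read_state();print(s['position'],s['ee_rot'],s['width'],s['force'],s['ft_torque'])
```

```text
[0.45831319 0.30111554 0.05772791] [3.14158391e+00 5.40480012e-05 3.11900830e+00] 0.00988316482666152 [0.40446159 0.33674708 0.20455146] [0.08523264 0.04740604 0.04802827]
```

drive_tool(
  offset=[
    [0,0,-0.02],
    [0,0,-0.03],
    [0,0,-0.03],
    [0,0,-0.03],
    [0,0,-0.025],
  ],
  twist=[
    [0,0,0],
    [0,0,0],
    [0,0,0],
    [0,0,-2.5],
    [0,0,-2.5],
  ],
)

```text
clock: 5.65
position: [0.4583, 0.3011, 0.1943]
ee_rot: [3.141, 0.001, -3.075]
force: [0.0, -0.5, -2.1]
width: 0.0098
```

drive_tool(
  offset=[
    [-0.0238,-0.0418,0],
    [-0.0238,-0.0418,0],
    [-0.0238,-0.0418,0],
    [-0.0238,-0.0418,0],
    [-0.0238,-0.0418,0],
  ],
  twist=[
    [0,0,0],
    [0,0,0],
    [0,0,0],
    [0,0,0],
    [0,0,0],
  ],
)

```text
clock: 6.15
position: [0.5912, 0.0984, 0.1926]
ee_rot: [3.142, -0.0, -3.077]
force: [0.8, 1.0, -0.3]
width: 0.0101
```

drive_tool(
  offset=[
    [-0.0238,-0.0418,0],
    [-0.0238,-0.0418,0],
    [-0.0238,-0.0418,0],
    [0,0,0],
    [0,0,0],
  ],
  twist=[
    [0,0,0],
    [0,0,0],
    [0,0,0],
    [0,0,0],
    [0,0,0],
  ],
)

```text
clock: 6.65
position: [0.6699, -0.0211, 0.1918]
ee_rot: [3.141, -0.001, -3.079]
force: [-0.3, 0.1, -1.2]
width: 0.0098
```

drive_tool(
  offset=[
    [0,0,0],
    [0,0,0],
    [0,0,0],
    [0,0,0],
  ],
  twist=[
    [0,0,0],
    [0,0,0],
    [0,0,0],
    [0,0,0],
  ],
)

```text
clock: 7.05
position: [0.6697, -0.0196, 0.1929]
ee_rot: [-3.142, 0.0, -3.076]
force: [-0.2, -0.2, -2.5]
width: 0.0097
```

Run:
```python
from h import *
s=manip.read_state();print(s['position'],s['ee_rot'],s['width'],s['force'])
p,d,c=snap('wrist','w3');print(c['position'],c['rotation'])
```

```text
[ 0.6697042  -0.01961406  0.19294355] [-3.14155253e+00  2.98936207e-04 -3.07604976e+00] 0.009701775997936446 [-0.23673358 -0.18321808 -2.50364826]
[ 0.59715179 -0.0244826   0.33413103] [2.87906716e+00 8.10584014e-04 1.63667921e+00]
```

View pics/w3.png

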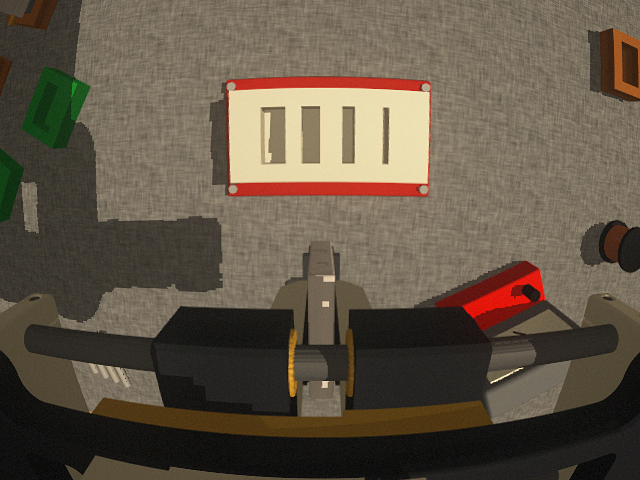

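Run:
```python
from h import *
z=np.load('pics/w3.npz'); p=z['p']
c={k:z[k] for k in('fx','fy','cx','cy','position','rotation')}
g=cv2.GaussianBlur(p,(1,1),0).astype(float).mean(-1)
hsv=cv2.cvtColor(p,cv2.COLOR_RGB2HSV); white=(hsv[...,1]<90)&(hsv[...,2]>190)
M=np.zeros(g.shape,np.uint8);M[85:187,228:432]=white[85:187,228:432]*255
M=cv2.morphologyEx(M,cv2.MORPH_OPEN,np.ones((9,9)))
k=max(cv2.findContours(M,0,cv2.CHAIN_APPROX_NONE)[0],key=cv2.contourArea)
P=fishpts(c,k[:,0]+0.,.036)*1000; print('rack',cv2.minAreaRect(P.astype(np.float32)))
# slot edges subpixel at threshold
th=155
out={}
for v in range(112,160,3):
    r=g[v]; e=[]
    for u in range(250,400):
        a,b=r[u]-th,r[u+1]-th
        if a*b<0: e.append((u+a/(a-b)))
    print(v,np.round(e,1))
cv2.imwrite('pics/cw3.png',cv2.resize(p[75:200,220:440],None,fx=3.6,fy=3.6,interpolation=0)[...,::-1])
```

```text
rack ((587.2811889648438, -18.839492797851562), (75.41932678222656, 161.33384704589844), 3.791356086730957)
112 [263.1 267.6 269.4 284.6 301.1 319.5 342.3 354.5 382.9 388.7]
115 [260.9 263.2 270.2 284.6 301.3 319.5 342.3 354.3 382.7 388.6]
118 [260.9 263.  269.9 284.8 301.2 319.5 342.3 354.4 382.8 388.7]
121 [260.9 261.9 269.7 284.8 301.2 319.5 342.3 354.4 382.6 388.6]
124 [260.9 263.1 269.6 284.6 301.2 319.5 342.1 354.2 382.7 388.5]
127 [261.  263.3 269.6 284.5 301.2 319.5 342.1 354.3 382.7 388.6]
130 [261.6 263.1 269.6 284.9 301.2 319.5 342.2 354.3 382.8 388.4]
133 [261.4 263.1 269.5 284.7 301.7 319.5 342.1 354.4 382.7 388.6]
136 [263.1 269.5 284.6 301.7 319.5 342.2 354.2 382.8 388.4]
139 [261.2 263.1 268.4 284.8 302.2 319.5 341.8 354.3 382.6 388.5]
142 [261.4 263.2 268.3 284.8 302.2 319.4 341.8 354.4 382.7 388.4]
145 [260.9 263.2 268.2 284.6 302.2 319.4 341.8 354.3 382.5 388.4]
148 [260.9 263.2 268.1 284.6 301.6 319.5 341.8 354.3 382.6 388.4]
151 [260.9 264.1 267.9 284.8 301.7 319.5 341.9 354.4 382.5 388.2]
154 [261.8 264.1 271.2 284.7 301.8 319.5 341.9 354.4 382.5 388.2]
157 [261.6 263.2 271.  284.8 301.8 319.5 341.7 354.4 382.3 387.9]
```

View pics/cw3.png

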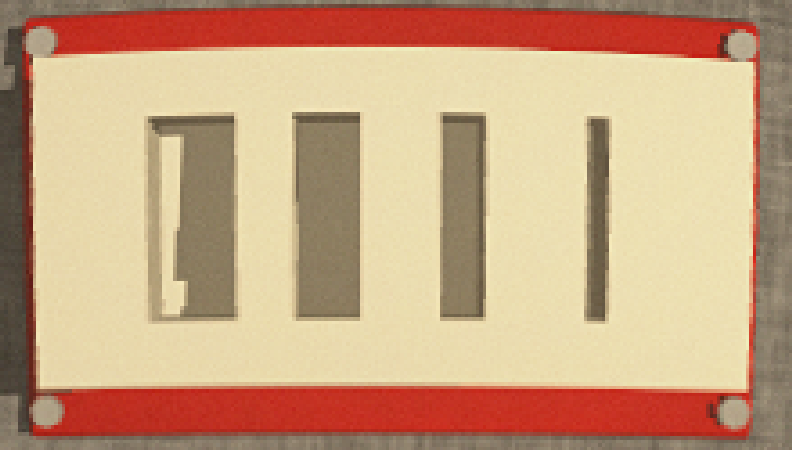

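Run:
```python
from h import *
z=np.load('pics/w3.npz')
c={k:z[k] for k in('fx','fy','cx','cy','position','rotation')}
# edges u at v=115,136,155 ; v ends from crop (116..319)/3.6+75
E={'s0':[(382.8,388.65),(382.7,388.5),(382.4,388.1)],'s1':[(342.3,354.35),(342.0,354.3),(341.8,354.4)],'s2':[(301.2,319.5),(301.6,319.5),(301.8,319.5)]}
for k,e in E.items():
    m=[]
    for v,(a,b) in zip((115,136,155),e):
        A=fishpts(c,[(a+.0,v),(b+.0,v)],.036)*1000; m.append(A.mean(0)); w=np.linalg.norm(A[0]-A[1])
    m=np.array(m); d=m[0]-m[2]; 
    print(k,m.round(1).tolist(),'w',round(w,1),'yaw',np.degrees(np.arctan2(d[1],d[0])))
for u in (386,348,310):
    A=fishpts(c,[(u,107.2),(u,163.8)],.036)*1000; print(u,A.round(1),A.mean(0).round(1),np.linalg.norm(A[0]-A[1]))
C=np.array([587.28,-18.84]);a=np.radians(3.8)
for y in (45,15,-15): print(C+y*np.array([-np.sin(a),np.cos(a)]))
```

```text
s0 [[567.9, 25.2], [585.0, 26.4], [600.3, 27.3]] w 4.7 yaw -176.23722333658847
s1 [[570.7, -4.7], [587.6, -3.6], [602.9, -2.6]] w 10.1 yaw -176.25786879492907
s2 [[572.9, -34.6], [589.7, -33.3], [604.9, -32.3]] w 14.1 yaw -175.90797988035447
386 [[561.5  25. ]
 [607.4  28.5]] [584.5  26.8] 45.98239959568823
348 [[564.5  -5.3]
 [610.   -2.1]] [587.2  -3.7] 45.60442440159986
310 [[566.6 -35.3]
 [612.  -32.4]] [589.3 -33.8] 45.541167091893186
[584.29767448  26.06106607]
[586.28589149  -3.87297798]
[588.27410851 -33.80702202]
```

drive_tool(
  offset=[
    [0.0271,0.0171,0],
    [0.0275,0.0171,0.015],
    [0.0275,0.0172,0.03],
    [0,0,0.03],
    [0,0,0],
  ],
  twist=[
    [0,0,0],
    [0,0,0],
    [0,0,0],
    [0,0,0],
    [0,0,0],
  ],
)

```text
clock: 7.6
position: [0.5825, 0.0262, 0.1144]
ee_rot: [3.141, -0.005, -3.076]
force: [0.9, 0.5, -1.8]
width: 0.0099
```

drive_tool(
  offset=[
    [0,0,0],
    [0,0,0],
    [0,0,0],
    [0,0,0],
    [0,0,0],
  ],
  twist=[
    [0,0,0],
    [0,0,0],
    [0,0,0],
    [0,0,0],
    [0,0,0],
  ],
)

```text
clock: 8.1
position: [0.5849, 0.0256, 0.1182]
ee_rot: [-3.142, 0.001, -3.077]
force: [-0.4, -0.5, -0.7]
width: 0.01
```

Run:
```python
from h import *
s=manip.read_state();print(s['position'],s['ee_rot'],s['width'],s['force'],s['ft_torque'])
snap('wrist','w4');snap('scene','s4')
```

```text
[0.58493724 0.02560221 0.11816857] [-3.14153067e+00  5.32632066e-04 -3.07706899e+00] 0.010047312524925505 [-0.41317808 -0.45251997 -0.6933135 ] [ 0.02035937 -0.02813354 -0.01872172]
```

View pics/w4.png

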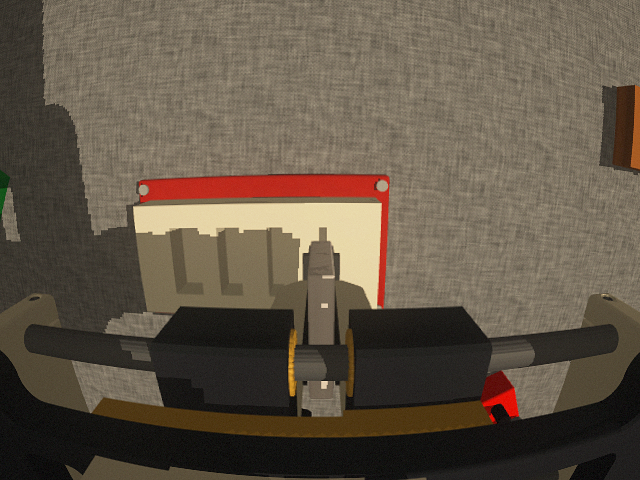

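drive_tool(
  offset=[
    [0,0.0007,0.01],
    [0,0,0.01],
    [0,0,0.002],
    [0,0,0],
    [0,0,0],
  ],
  twist=[
    [0,0,0],
    [0,0,0],
    [0,0,0],
    [0,0,0],
    [0,0,0],
  ],
)

```text
clock: 8.7
position: [0.5847, 0.0264, 0.0957]
ee_rot: [-3.142, -0.0, -3.077]
force: [-0.8, 0.4, -1.4]
width: 0.0099
```

drive_tool(
  offset=[
    [0,0,0.001],
    [0,0,0.001],
    [0,0,0.001],
    [0,0,0],
  ],
  twist=[
    [0,0,0],
    [0,0,0],
    [0,0,0],
    [0,0,0],
  ],
)

```text
clock: 9.1
position: [0.5846, 0.0264, 0.0926]
ee_rot: [-3.142, -0.0, -3.077]
force: [0.2, 0.6, -1.9]
width: 0.0098
```

drive_tool(
  offset=[
    [0,0,0.001],
    [0,0,0.001],
    [0,0,0],
  ],
  twist=[
    [0,0,0],
    [0,0,0],
    [0,0,0],
  ],
)

```text
clock: 9.4
position: [0.5846, 0.0264, 0.0906]
ee_rot: [-3.142, -0.0, -3.077]
force: [0.3, -0.4, -1.7]
width: 0.0104
```

drive_tool(
  offset=[
    [0,0,0.0007],
    [0,0,0.0005],
    [0,0,0],
  ],
  twist=[
    [0,0,0],
    [0,0,0],
    [0,0,0],
  ],
)

```text
clock: 9.7
position: [0.5847, 0.0264, 0.0897]
ee_rot: [-3.142, 0.0, -3.077]
force: [-0.6, 0.4, 1.1]
width: 0.0097
```

drive_tool(
  offset=[
    [0,0,0.0005],
    [0,0,0],
  ],
  twist=[
    [0,0,0],
    [0,0,0],
  ],
)

```text
clock: 9.9
position: [0.5847, 0.0264, 0.0897]
ee_rot: [-3.142, 0.0, -3.077]
force: [-3.1, 0.8, 7.5]
width: 0.01
```

drive_tool(
  offset=[
    [0,0,0.0004],
    [0,0,0],
  ],
  twist=[
    [0,0,0],
    [0,0,0],
  ],
)

```text
clock: 10.1
position: [0.5847, 0.0264, 0.0897]
ee_rot: [-3.142, 0.0, -3.077]
force: [-6.5, -0.1, 11.0]
width: 0.0099
```

Slot 0 refuses it: contact at foot level with the rack top, 11 N and no sinking. Next, slot 1.

drive_tool(
  offset=[
    [0,0,-0.006],
    [0,0,-0.006],
    [0,-0.015,0],
    [0,-0.0152,0],
    [0,0,0],
  ],
  twist=[
    [0,0,0],
    [0,0,0],
    [0,0,0],
    [0,0,0],
    [0,0,0],
  ],
)

```text
clock: 10.6
position: [0.5866, -0.0059, 0.1004]
ee_rot: [-3.141, -0.0, -3.079]
force: [0.1, 0.3, -1.4]
width: 0.0099
```

drive_tool(
  offset=[
    [0,0,0],
    [0,0,0],
    [0,0,0],
    [0,0,0],
    [0,0,0],
  ],
  twist=[
    [0,0,0],
    [0,0,0],
    [0,0,0],
    [0,0,0],
    [0,0,0],
  ],
)

```text
clock: 11.1
position: [0.5865, -0.0035, 0.1006]
ee_rot: [3.142, 0.0, -3.077]
force: [0.2, -0.2, -1.7]
width: 0.01
```

drive_tool(
  offset=[
    [0,0,0.005],
    [0,0,0.003],
    [0,0,0.001],
    [0,0,0],
    [0,0,0],
  ],
  twist=[
    [0,0,0],
    [0,0,0],
    [0,0,0],
    [0,0,0],
    [0,0,0],
  ],
)

```text
clock: 11.6
position: [0.5866, -0.0037, 0.0916]
ee_rot: [-3.142, 0.0, -3.077]
force: [-1.2, -0.2, -1.7]
width: 0.0099
```

drive_tool(
  offset=[
    [0,0,0.001],
    [0,0,0.0005],
    [0,0,0],
  ],
  twist=[
    [0,0,0],
    [0,0,0],
    [0,0,0],
  ],
)

```text
clock: 11.9
position: [0.5865, -0.0037, 0.09]
ee_rot: [-3.142, -0.0, -3.077]
force: [-0.2, -1.1, -2.2]
width: 0.0101
```

drive_tool(
  offset=[
    [0,0,0.0005],
    [0,0,0.0005],
    [0,0,0],
  ],
  twist=[
    [0,0,0],
    [0,0,0],
    [0,0,0],
  ],
)

```text
clock: 12.2
position: [0.5867, -0.0037, 0.0897]
ee_rot: [-3.142, 0.0, -3.077]
force: [-2.0, 0.3, 5.5]
width: 0.0099
```

drive_tool(
  offset=[
    [0,0,0.0005],
    [0,0,0],
  ],
  twist=[
    [0,0,0],
    [0,0,0],
  ],
)

```text
clock: 12.4
position: [0.5867, -0.0037, 0.0896]
ee_rot: [-3.142, 0.0, -3.077]
force: [-5.0, -0.1, 9.9]
width: 0.0097
```

Slot 1 also refuses at 10 N. Before moving on I check that this isn't misalignment, using the collar width in the earlier wrist view plus a small sideways search.

Run:
```python
from h import *
z=np.load('pics/w1.npz'); c={k:z[k] for k in('fx','fy','cx','cy','position','rotation')}; p=z['p']
v=124
print(p[v,308:342].mean(-1).astype(int), (p[v,308:342].max(-1).astype(int)-p[v,308:342].min(-1)))
print(fishpts(c,[(314.2,v),(335.3,v)],.024)*1000)
```

```text
[ 60  56  59  67  58  62  67  68  69  68  65 174 195 199 194 196 202 205
 206 207 206 205 209 151 122 124 108  75  58  60  59  55  83 105] [ 55  57  61  66  69  66  50  10  11  15  20  49  53  52  50  54  51  48
  48  48  50  51  55  42  26  23  33  50  61  63  60  57  91 131]
[[459.63010906 291.37100086]
 [459.66137101 310.41598191]]
```

drive_tool(
  offset=[
    [0,0.0006,0],
    [0,0.0005,0],
    [0,0,0],
  ],
  twist=[
    [0,0,0],
    [0,0,0],
    [0,0,0],
  ],
)

```text
clock: 12.7
position: [0.5869, -0.0031, 0.0897]
ee_rot: [-3.14, 0.001, -3.077]
force: [-2.8, -3.9, 6.8]
width: 0.0095
```

drive_tool(
  offset=[
    [0,-0.0007,0],
    [0,-0.0007,0],
    [0,-0.0008,0],
    [0,0,0],
  ],
  twist=[
    [0,0,0],
    [0,0,0],
    [0,0,0],
    [0,0,0],
  ],
)

```text
clock: 13.1
position: [0.5871, -0.0044, 0.0896]
ee_rot: [3.141, 0.002, -3.077]
force: [-0.8, 4.4, 7.2]
width: 0.0096
```

Collar is 19 mm wide, which implies a 13 mm foot, so slot 1's refusal is real; it was also refused across about 1.3 mm of sideways travel. Next, slot 2.

drive_tool(
  offset=[
    [0,0,-0.006],
    [0,0,-0.006],
    [0,-0.0145,0],
    [0,-0.0145,0],
    [0,0,0],
  ],
  twist=[
    [0,0,0],
    [0,0,0],
    [0,0,0],
    [0,0,0],
    [0,0,0],
  ],
)

```text
clock: 13.6
position: [0.5885, -0.0358, 0.1004]
ee_rot: [-3.141, -0.0, -3.078]
force: [0.0, -0.1, -1.2]
width: 0.0096
```

drive_tool(
  offset=[
    [0,0,0],
    [0,0,0],
    [0,0,0],
    [0,0,0],
    [0,0,0],
  ],
  twist=[
    [0,0,0],
    [0,0,0],
    [0,0,0],
    [0,0,0],
    [0,0,0],
  ],
)

```text
clock: 14.1
position: [0.5885, -0.0336, 0.1006]
ee_rot: [-3.142, 0.0, -3.077]
force: [-0.1, 0.3, -1.5]
width: 0.0096
```

Run:
```python
from h import *
s=manip.read_state();print(s['position'],s['ee_rot'],s['width'],s['force'])
snap('wrist','w5');snap('scene','s5')
p=np.load('pics/w5.npz')['p'];q=np.load('pics/s5.npz')['p']
a=cv2.resize(p[180:330,250:400],(600,600),interpolation=0)
cv2.imwrite('pics/cw5.png',a[...,::-1]); cv2.imwrite('pics/cs5.png',cv2.resize(q[200:300,280:410],(780,600),interpolation=0)[...,::-1])
```

```text
[ 0.58849247 -0.03356969  0.10059075] [-3.14158450e+00  1.88532416e-06 -3.07660966e+00] 0.009638831163703076 [-0.10389876  0.32481444 -1.51829306]
```

View pics/cw5.png

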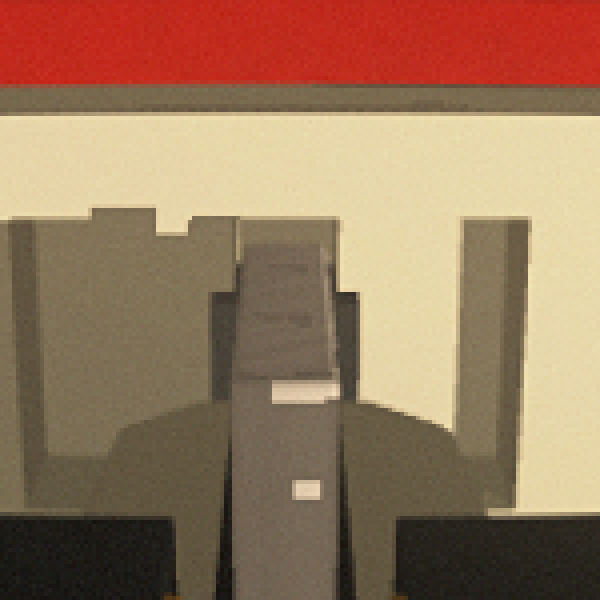

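View pics/cs5.png

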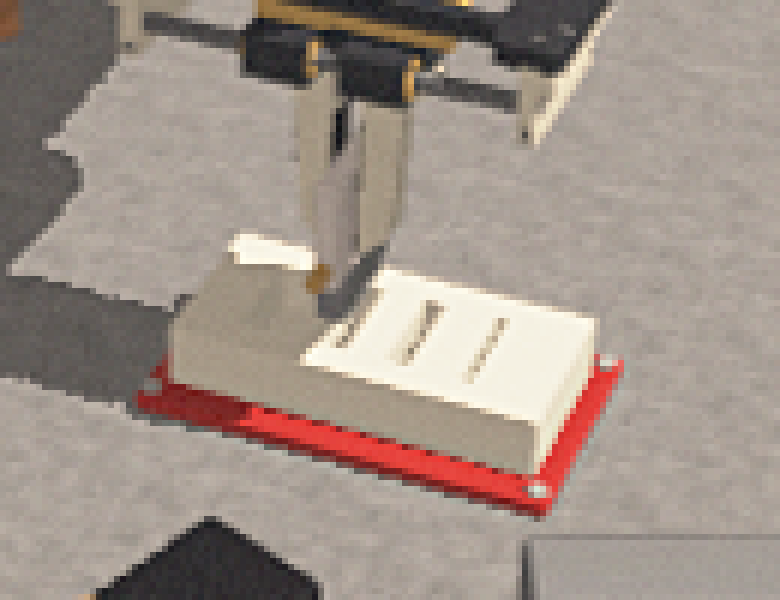

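Wrist and scene crops show the plate aligned over slot 2: slot end at wrist crop u 240–338, slab directly below it. Descending gently.

drive_tool(
  offset=[
    [0,0,0.005],
    [0,0,0.003],
    [0,0,0.001],
    [0,0,0],
    [0,0,0],
  ],
  twist=[
    [0,0,0],
    [0,0,0],
    [0,0,0],
    [0,0,0],
    [0,0,0],
  ],
)

```text
clock: 14.7
position: [0.5885, -0.0338, 0.0916]
ee_rot: [3.142, 0.0, -3.077]
force: [0.1, 1.0, -2.0]
width: 0.01
```

drive_tool(
  offset=[
    [0,0,0.001],
    [0,0,0.001],
    [0,0,0.0005],
    [0,0,0],
  ],
  twist=[
    [0,0,0],
    [0,0,0],
    [0,0,0],
    [0,0,0],
  ],
)

```text
clock: 15.1
position: [0.5885, -0.0337, 0.089]
ee_rot: [3.142, -0.0, -3.077]
force: [0.2, 0.2, -1.4]
width: 0.0099
```

drive_tool(
  offset=[
    [0,0,0.0005],
    [0,0,0.0005],
    [0,0,0],
  ],
  twist=[
    [0,0,0],
    [0,0,0],
    [0,0,0],
  ],
)

```text
clock: 15.4
position: [0.5885, -0.0338, 0.088]
ee_rot: [3.142, -0.0, -3.077]
force: [0.5, -0.8, -1.6]
width: 0.01
```

drive_tool(
  offset=[
    [0,0,0.001],
    [0,0,0.001],
    [0,0,0.001],
    [0,0,0.001],
    [0,0,0],
  ],
  twist=[
    [0,0,0],
    [0,0,0],
    [0,0,0],
    [0,0,0],
    [0,0,0],
  ],
)

```text
clock: 15.9
position: [0.5884, -0.0338, 0.0839]
ee_rot: [3.142, -0.0, -3.077]
force: [-0.2, -0.4, -2.0]
width: 0.01
```

drive_tool(
  offset=[
    [0,0,0.0015],
    [0,0,0.0015],
    [0,0,0.0015],
    [0,0,0.0015],
    [0,0,0],
  ],
  twist=[
    [0,0,0],
    [0,0,0],
    [0,0,0],
    [0,0,0],
    [0,0,0],
  ],
)

```text
clock: 16.4
position: [0.5884, -0.0337, 0.0778]
ee_rot: [3.142, -0.0, -3.077]
force: [-0.2, 0.5, -1.2]
width: 0.0095
```

drive_tool(
  offset=[
    [0,0,0.001],
    [0,0,0.0005],
    [0,0,0],
  ],
  twist=[
    [0,0,0],
    [0,0,0],
    [0,0,0],
  ],
)

```text
clock: 16.7
position: [0.5885, -0.0338, 0.0765]
ee_rot: [-3.142, -0.0, -3.077]
force: [0.3, 0.8, -2.0]
width: 0.0099
```

drive_tool(
  offset=[
    [0,0,0.0005],
    [0,0,0.0005],
    [0,0,0],
  ],
  twist=[
    [0,0,0],
    [0,0,0],
    [0,0,0],
  ],
)

```text
clock: 17.0
position: [0.5886, -0.0337, 0.0757]
ee_rot: [-3.142, 0.0, -3.077]
force: [0.8, 0.2, -0.1]
width: 0.0097
```

drive_tool(
  offset=[
    [0,0,0.0005],
    [0,0,0],
  ],
  twist=[
    [0,0,0],
    [0,0,0],
  ],
)

```text
clock: 17.2
position: [0.5886, -0.0338, 0.0757]
ee_rot: [-3.142, 0.0, -3.077]
force: [-2.7, 0.2, 5.7]
width: 0.0097
```

drive_tool(
  offset=[
    [0,0,0.0003],
    [0,0,0],
    [0,0,0],
  ],
  twist=[
    [0,0,0],
    [0,0,0],
    [0,0,0],
  ],
)

```text
clock: 17.5
position: [0.5887, -0.0338, 0.0757]
ee_rot: [-3.142, 0.0, -3.077]
force: [-3.8, 0.4, 8.3]
width: 0.0094
```

Seated at TCP 0.0757, so the centre is at 57.0 mm. I ease the preload and let go.

drive_tool(
  offset=[
    [0,0,-0.0008],
    [0,0,0],
  ],
  twist=[
    [0,0,0],
    [0,0,0],
  ],
)

```text
clock: 17.7
position: [0.5886, -0.0338, 0.0757]
ee_rot: [-3.142, 0.0, -3.077]
force: [-0.8, -0.3, 2.3]
width: 0.0099
```

drive_tool(
  offset=[
    [0,0,0],
    [0,0,0],
    [0,0,0],
    [0,0,0],
    [0,0,0],
  ],
  twist=[
    [0,0,0],
    [0,0,0],
    [0,0,0],
    [0,0,0],
    [0,0,0],
  ],
  hand=0.2,
)

```text
clock: 18.2
position: [0.5885, -0.0338, 0.0756]
ee_rot: [-3.142, 0.0, -3.077]
force: [0.5, -0.3, 0.2]
width: 0.0452
```

drive_tool(
  offset=[
    [0,0,0],
    [0,0,0],
    [0,0,0],
  ],
  twist=[
    [0,0,0],
    [0,0,0],
    [0,0,0],
  ],
)

```text
clock: 18.5
position: [0.5885, -0.0338, 0.0756]
ee_rot: [-3.142, -0.0, -3.077]
force: [-0.2, 0.0, 0.0]
width: 0.0557
```

drive_tool(
  offset=[
    [0,0,-0.01],
    [0,0,-0.03],
    [0,0,-0.04],
    [0,0,-0.04],
    [0,0,0],
  ],
  twist=[
    [0,0,0],
    [0,0,0],
    [0,0,0],
    [0,0,0],
    [0,0,0],
  ],
)

```text
clock: 19.0
position: [0.5902, -0.0339, 0.2026]
ee_rot: [-3.14, 0.008, -3.077]
force: [0.4, -0.4, 0.4]
width: 0.0559
```

drive_tool(
  offset=[
    [-0.04,0,0],
    [-0.04,0,0],
    [0,0,0],
    [0,0,0],
    [0,0,0],
  ],
  twist=[
    [0,0,0],
    [0,0,0],
    [0,0,0],
    [0,0,0],
    [0,0,0],
  ],
)

```text
clock: 19.5
position: [0.6677, -0.0286, 0.1957]
ee_rot: [-3.142, -0.0, -3.077]
force: [0.3, -0.3, 0.5]
width: 0.0561
```

Run:
```python
from h import *
s=manip.read_state();print(s['clock'],s['position'],s['width'],s['force'])
p,d,c=snap('wrist','w6');q,_,_=snap('scene','s6');
_,dt,ct=snap('top','t6')
W=cloud(ct,dt); s=W[(abs(W[...,0]-.589)<.04)&(abs(W[...,1]+.034)<.02)]; print('top z',np.sort(s[:,2])[-15:])
cv2.imwrite('pics/cs6.png',cv2.resize(q[200:300,280:410],(780,600),interpolation=0)[...,::-1])
```

```text
19.5 [ 0.66773796 -0.02862856  0.19573351] 0.056105225452907116 [ 0.30741956 -0.26139988  0.50769286]
top z [0.52662631 0.5271439  0.52761887 0.5277067  0.52793623 0.52872152
 0.52884165 0.52906139 0.52924217 0.52932844 0.52935009 0.52958841
 0.52974584 0.5300596  0.53052981]
```

View pics/w6.png

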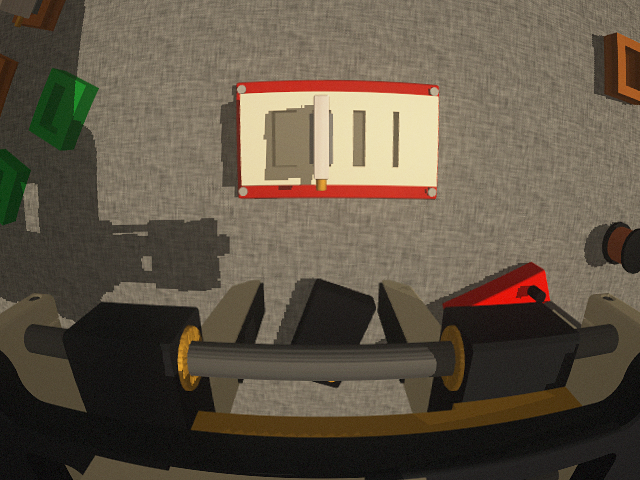

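View pics/cs6.png

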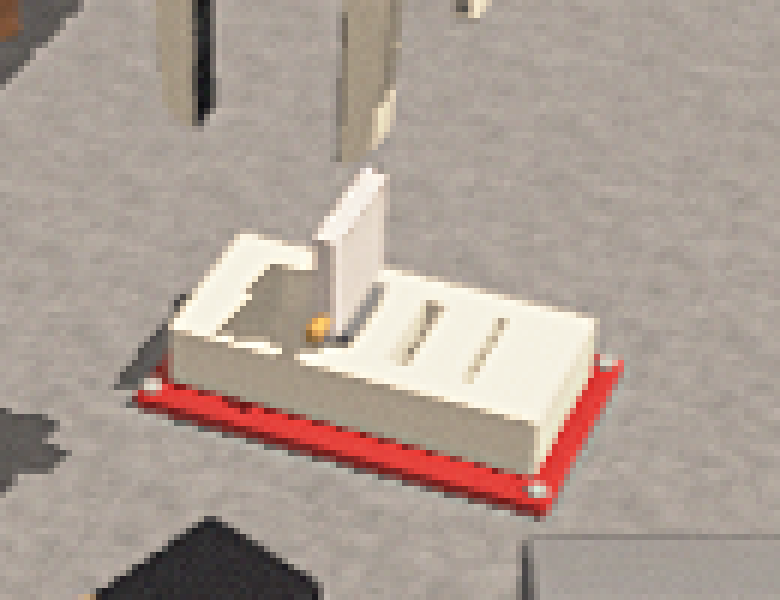

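Both views show the plate upright in slot 2 (wrist (321,140), scene crop (350,260)) with the collar on the rack top and the gripper clear. One depth check, then I hand in.

Run:
```python
from h import *
z=np.load('pics/w6.npz'); c={k:z[k] for k in('fx','fy','cx','cy','position','rotation')};d=z['d']
R=rot(c)
def zz(u,v):
    x=(u-c['cx'])/c['fx'];y=(v-c['cy'])/c['fy'];r=np.hypot(x,y);s=np.sin(r)/r
    D=np.array([x*s,y*s,np.cos(r)]);return (c['position']+R@(D/D[2])*d[v,u])[2]
print('plate top',np.median([zz(u,v) for u in range(318,325) for v in range(105,170,5)]),'rack',np.median([zz(u,v) for u in range(375,385) for v in range(105,170,5)]))
print(manip.finish_job())
```

```text
plate top 0.09241806441395714 rack 0.03604452224786023
the job is handed in; nothing more can be done
None
```

I took the plate from the left stand and fitted it in rack_slot2, the 15 mm slot. It is home and let go of, and the job is handed in.

**Order tried:**
- **Slot 0:** refused at the rack's top under about 11 N.
- **Slot 1:** refused under about 10 N, also when shifted sideways through about 1.3 mm. The collar's measured width of about 19 mm fits a 13 mm foot, which needs slot 2.
- **Slot 2:** accepted the foot freely and seated with about 8 N.

**Last checks:**
- By the tool's height when seated, the plate's centre is 57.0 mm up. The wrist camera puts the plate's top at 92.4 mm (92 expected) and the rack's top at 36.0 mm.
- The scene and wrist views show the plate upright with its collar on the rack and the gripper clear of everything.
- I did not look again at the spares and the loose apparatus one by one. No move came near the spares, and I saw no unexpected contact force at any step.
- One check failed: the arm blocked the top camera's final depth reading over the plate, so I relied on the wrist camera's instead.
- One disagreement: the first top-view estimate of the plate's position was about 5 mm off in x from the wrist camera's. I used the wrist camera's, and its y matched the tool's position once the plate was gripped.

The clock stood at about 20 s when I handed in.

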